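Lay out the walnut knobs on a chest's drawer fronts

ROBOT

A 7-joint arm with a two-finger parallel gripper is mounted at the origin on the work surface. World frame = base frame: x ahead of the robot, y to its left, z up, the work surface at z = 0. Lengths are in m, angles in rad, forces in N, time in s.
With the tool pointing down it reaches from about 0.425 to 0.925 m from the base axis. Payload 6.8 kg.
Tool frame: the origin (TCP) lies midway between the tips of the shut fingers; the grasp point (between the pads) lies 19 mm behind it; z points along the fingers, y is the line along which they close (so a half turn about z gives the same grasp; the last joint's range is limited). The gripper opens to 85 mm and grips with 20 to 120 N. Pads are 22 mm wide; open, the fingers measure 114 mm over their backs; the gripper's body (76 mm by 85 mm) begins 54 mm behind the grasp point. The pads swing forward as they close: fully open they stand 13 mm farther back than shut.
Start: joints at [-1.451, 0.477, 0.022, 1.555, -0.011, 1.109, -0.083], TCP at [0.152, 0.658, 0.231] pointing down, gripper open.
Joint ranges: [-2.96, 2.96], [-0.34, 2.1], [-1.41, 1.46], [0.24, 2.44], [-1.37, 4.51], [0.17, 1.92], [-2.96, 2.96]. Speed limits (rad/s): [2.39, 2.39, 3.14, 3.14, 3.14, 3.14, 3.14].

INTERFACE

Orientations are given as a rotation vector (axis times angle).
In Python, from bench import status, vision, r gives the robot as it stands. The module is installed in compiled form; this text tells all that it offers.
- The arm moves only by the shell command python3 -m handwheel 'ROWS' [OPENING] [FORCE]. ROWS is JSON, a list of rows, each an object with "dp": the shift along the tool's x, y, z in m, a list of three; "delta_rot": the turn, a rotation vector about the tool's x, y, z in rad, a list of three. In form: [{"dp": [x, y, z], "delta_rot": [rx, ry, rz]}, ...]. A call has 1 to 12 rows; each row is the pose to reach, as a shift and turn from the pose commanded when the call began, along the tool's axes at that moment; what a row does not reach only later rows make up. A row lasts 1/8 s, in which the tool goes at most 62.5 mm and 10.7 degrees, less where a joint would pass 70% of its speed; a pose out of reach is approached as far as the arm can. A call with a gripper value outside its range is refused whole. OPENING is the opening, from 0 (shut) to 1 (fully open), set as the call begins (- or left out, the last holds). The fingers move at their own pace and stop on an object; FORCE is the grip in N (left out, the last holds). Time passes only in rows, so rows that repeat a pose let the fingers close. It gives the time, the measured TCP pose, the force, the opening and the grip force at its end, in the units of the state.
- status.get_obs(): the state, without advancing time (a new reading comes with each control period).
- vision.grab_frame(name): name is "scene" or "top" or "wrist"; returns a dict with "img" (400x640x3 uint8, blue, green, red), "fovy" (degrees; the focal length in pixels is half the picture's height over the tangent of half this angle, whatever the lens; pixels are square), "cx", "cy" (the principal point, pixels), "distortion" ([k1, k2, p1, p2, k3] as OpenCV has them; the pictures are not rectified), "world_from_camera" (4x4, takes a point from camera to world coordinates). Camera axes: x right, y up, looking along -z (the intrinsics and any distortion apply to the point x, -y, -z); pixel columns grow to the right and rows downward; lengths in m; the calibration is good to about 2 mm. A picture is of the moment at which its call begins. There is no depth.
- r.hand_in(): hands the job in; it is judged then, once.
The state is a dict: "clock": time; "joints": joint angles; "qvel": joint speeds; "tau": joint torques, N m; "tcp_pos": TCP position; "orientation": TCP orientation; "contact_force": force on the tool from outside, world axes, zero at the start; "moment": the same for the moment, N m; "grip_width": finger opening in m; "gripper_force": force on a finger pad.
Only numpy, scipy, OpenCV 4.12 (cv2) and the standard library are available. Lean on these libraries where they do the work, as an engineer would, in place of code of your own. Each camera call takes 0.05 s, during which the arm holds its last target. There are 200 camera calls.

TASK

Lay out the knobs for a small chest whose four drawer fronts lie on the bench: stand each of the four dark walnut knobs upright on its foot, centred on the drilled hole of the drawer front that matches it by size (largest knob on the largest front, next on next, down to the smallest knob on the smallest front). Leave the white knob, the brass knob and the drawer fronts where they are.

Things in the scene. Friction and masses are not known exactly. Their poses are not given: they have to be found in the camera images.
- knob_xl: the largest dark brown walnut drawer knob: a turned mushroom shape, round, head 60 mm in diameter, 44 mm tall, flat foot 37 mm in diameter; widest (the place to grip) in a vertical band from 26 to 34 mm above its foot. Loose, stands upright on the bench (z = 0) at the start. Origin at the centre of the foot's underside, z up the knob's axis.
- knob_l: the second largest dark brown walnut drawer knob: a turned mushroom shape, round, head 48 mm in diameter, 38 mm tall, flat foot 30 mm in diameter; widest (the place to grip) in a vertical band from 23 to 30 mm above its foot. Loose, stands upright on the bench (z = 0) at the start. Origin at the centre of the foot's underside, z up the knob's axis.
- knob_m: the third largest (second smallest) dark brown walnut drawer knob: a turned mushroom shape, round, head 36 mm in diameter, 31 mm tall, flat foot 22 mm in diameter; widest (the place to grip) in a vertical band from 19 to 24 mm above its foot. Loose, stands upright on the bench (z = 0) at the start. Origin at the centre of the foot's underside, z up the knob's axis.
- knob_s: the smallest dark brown walnut drawer knob: a turned mushroom shape, round, head 26 mm in diameter, 26 mm tall, flat foot 16 mm in diameter; widest (the place to grip) in a vertical band from 16 to 20 mm above its foot. Loose, stands upright on the bench (z = 0) at the start. Origin at the centre of the foot's underside, z up the knob's axis.
- front_xl: the largest pale wooden drawer front: a flat board 100 mm (its x) by 160 mm (its y), 15 mm thick, lying loose on the bench, with a small dark drilled hole (8 mm) at the middle of its top face. Origin at the centre of its underside, z up, so the hole is 15 mm above the origin.
- front_l: the second largest pale wooden drawer front: a flat board 80 mm (its x) by 136 mm (its y), 15 mm thick, lying loose on the bench, with a small dark drilled hole (8 mm) at the middle of its top face. Origin at the centre of its underside, z up, so the hole is 15 mm above the origin.
- front_m: the third largest (second smallest) pale wooden drawer front: a flat board 62 mm (its x) by 112 mm (its y), 15 mm thick, lying loose on the bench, with a small dark drilled hole (8 mm) at the middle of its top face. Origin at the centre of its underside, z up, so the hole is 15 mm above the origin.
- front_s: the smallest pale wooden drawer front: a flat board 46 mm (its x) by 90 mm (its y), 15 mm thick, lying loose on the bench, with a small dark drilled hole (8 mm) at the middle of its top face. Origin at the centre of its underside, z up, so the hole is 15 mm above the origin.
- white_knob: a white ceramic drawer knob of the same shape, head 42 mm in diameter, 35 mm tall; not part of this chest. Loose; origin at the centre of its foot's underside.
- brass_knob: a brass drawer knob of the same shape, head 32 mm in diameter, 30 mm tall; not part of this chest. Loose; origin at the centre of its foot's underside.

How it is judged:
By the outcome, as a careful person would: the job done as asked, in the order asked, and still so for the second after the job is handed in, with the robot touching nothing.
It also fails if it takes over 99 s, if anything falls off the work surface, if the arm or the gripper's body presses on something with over 40 N, if the wrist force passes 120 N, or if a joint passes its speed limit or range.

## Working session

There is one attempt and no reset: what is moved stays moved. The work goes in short steps, Python scripts to look and compute and a shell command to move; the robot and the scene stay as the last step left them, time stands still between calls to the robot, and variables do not carry over. Pictures are saved under pics/ and viewed, at most 14 in all, crops included, and the job is handed in when it is done.

```bash
mkdir -p pics; cat > h.py <<'E'
import numpy as np, cv2
from bench import status, vision, r
def grab(n, fn=None):
    f=vision.grab_frame(n)
    if fn: cv2.imwrite('pics/'+fn,f['img'])
    np.save('pics/%s.npy'%(fn or n),f,allow_pickle=True)
    return f
def load(fn): return np.load('pics/%s.npy'%fn,allow_pickle=True).item()
def K(f):
    F=200/np.tan(np.radians(f['fovy'])/2); return np.array([[F,0,f['cx']],[0,F,f['cy']],[0,0,1.]])
def ray(f,uv):
    p=cv2.undistortPoints(np.array([[uv]],float),K(f),np.array(f['distortion'],float))[0,0]
    T=np.array(f['world_from_camera']); return T[:3,3],T[:3,:3]@np.array([p[0],-p[1],-1.])
def onz(f,uv,z):
    o,d=ray(f,uv); return o+d*(z-o[2])/d[2]
def tri(obs):
    A=np.zeros((3,3));b=np.zeros(3)
    for f,uv in obs:
        o,d=ray(f,uv);d=d/np.linalg.norm(d);P=np.eye(3)-np.outer(d,d);A+=P;b+=P@o
    x=np.linalg.solve(A,b); 
    res=[np.linalg.norm(np.cross(x-ray(f,uv)[0],ray(f,uv)[1]/np.linalg.norm(ray(f,uv)[1]))) for f,uv in obs]
    return x,res
def proj(f,P):
    T=np.linalg.inv(np.array(f['world_from_camera'])); c=T[:3,:3]@np.array(P,float)+T[:3,3]
    q=np.array([[c[0],-c[1],-c[2]]]); return cv2.projectPoints(q,np.zeros(3),np.zeros(3),K(f),np.array(f['distortion'],float))[0][0,0]
E
python3 - <<'E'
from h import *
np.set_printoptions(precision=3,suppress=True)
for n in ['scene','top','wrist']:
    f=grab(n,n+'0.png'); print(n,f['fovy'],f['distortion'],np.array(f['world_from_camera']))
print(status.get_obs())
E
```

```text
scene 45.03168430750392 [-0.127  0.     0.     0.     0.   ] [[-0.491 -0.619  0.613  1.218]
 [ 0.871 -0.334  0.36   0.404]
 [-0.019  0.711  0.703  0.828]
 [ 0.     0.     0.     1.   ]]
top 46.22259099726878 [-0.013  0.     0.     0.     0.   ] [[ 0.003  0.994 -0.11   0.4  ]
 [-1.     0.002 -0.012  0.008]
 [-0.012  0.11   0.994  1.136]
 [ 0.     0.     0.     1.   ]]
wrist 69.0413187163511 [-0.043  0.     0.     0.     0.   ] [[ 0.226 -0.924 -0.308  0.073]
 [ 0.974  0.214  0.073  0.675]
 [-0.002 -0.317  0.948  0.372]
 [ 0.     0.     0.     1.   ]]
{'clock': 0.15, 'joints': array([-1.451,  0.478,  0.022,  1.556, -0.012,  1.109, -0.083]), 'qvel': array([ 0.001, -0.003,  0.001, -0.003,  0.   ,  0.   ,  0.   ]), 'tau': array([  0.003, -59.692,   1.61 , -28.149,   0.013,   0.006,  -0.   ]), 'tcp_pos': array([0.152, 0.657, 0.231]), 'orientation': array([-0.357, -3.121,  0.002]), 'contact_force': array([-0.089, -0.304,  0.362]), 'moment': array([ 0.015, -0.05 ,  0.012]), 'gripper_force': 0.0, 'grip_width': 0.08522972200250599}
```

View pics/top0.png

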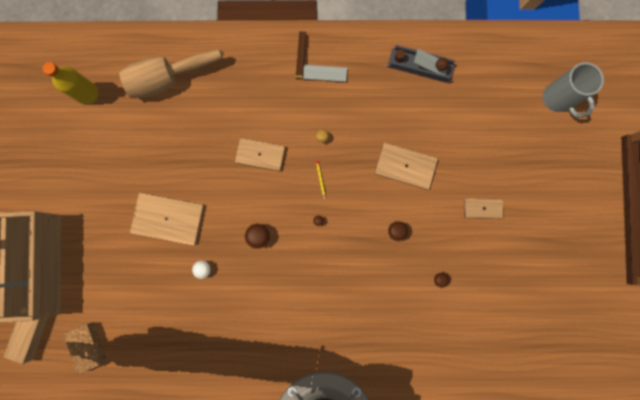

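View pics/scene0.png

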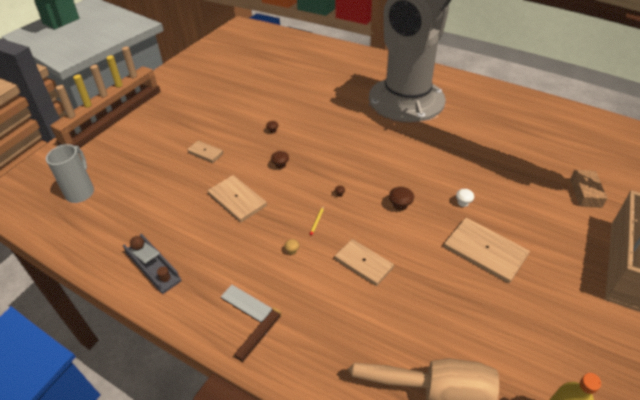

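Top view: knobs XL (257,236), L (398,231), M (442,280) and S (319,220). Holes are at XL (166,218), L (406,165), M (260,154) and S (484,208). White knob is at (201,270), brass at (323,136). The scene view shows the same items; I'll enlarge both.

```bash
python3 - <<'E'
from h import *
t=load('top0.png')['img'];s=load('scene0.png')['img']
a=cv2.resize(t[120:300,120:520],None,fx=2,fy=2,interpolation=cv2.INTER_CUBIC)
b=cv2.resize(s[110:290,170:540],(800,389),interpolation=cv2.INTER_CUBIC)
cv2.imwrite('pics/c1.png',a[:, :]);cv2.imwrite('pics/c2.png',b)
# dark blobs
for n,im in (('top',t),('scene',s)):
    g=im.max(2); m=(g<75).astype(np.uint8)
    k,l,st,c=cv2.connectedComponentsWithStats(m)
    print(n,[(c[i].round(1).tolist(),st[i].tolist()) for i in range(1,k) if 6<st[i,4]<900 and 110<c[i,1]<300 and 150<c[i,0]<550])
E
```

```text
top [([321.9, 220.6], [320, 217, 5, 8, 20]), ([405.0, 230.5], [399, 223, 11, 16, 75]), ([265.1, 235.0], [256, 225, 15, 22, 151]), ([446.3, 277.6], [441, 273, 9, 12, 35])]
scene [([384.1, 115.4], [383, 114, 3, 4, 7]), ([270.5, 129.6], [267, 127, 8, 6, 33]), ([278.0, 164.2], [272, 160, 13, 9, 59]), ([337.9, 193.1], [335, 190, 7, 6, 23]), ([396.0, 203.2], [389, 192, 18, 19, 118]), ([166.9, 266.0], [157, 256, 21, 21, 89]), ([161.2, 278.1], [155, 275, 13, 7, 69])]
```

View pics/c1.png

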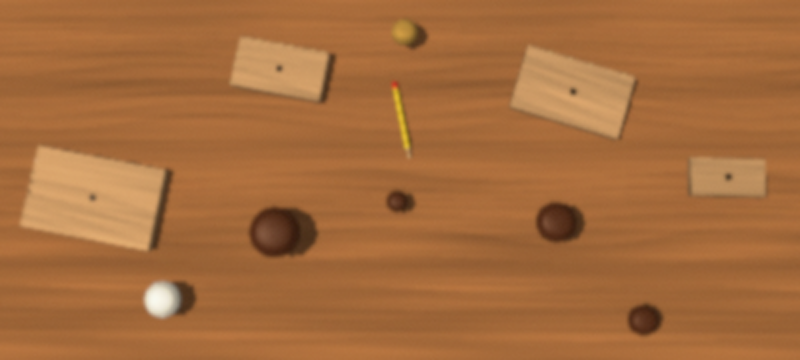

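View pics/c2.png

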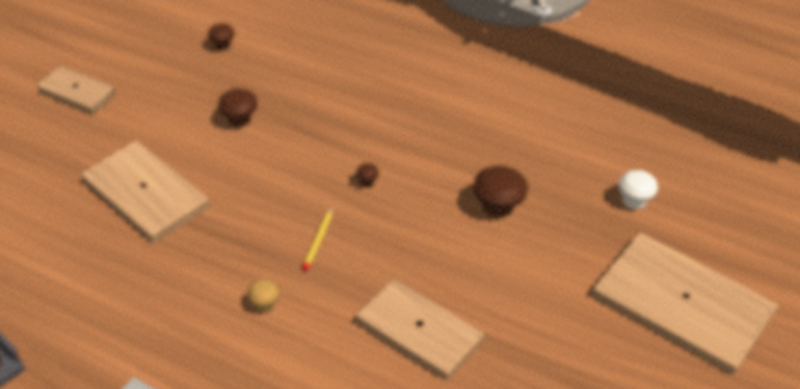

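Crops, in crop pixels (hole centres are the small dark dots):
- Top crop: heads XL (275,231), L (557,221), M (644,319), S (398,201); holes XL (92,197), L (573,91), M (279,68), S (728,177).
- Scene crop: heads XL (500,187), L (238,104), M (221,34), S (368,173); holes XL (686,296), L (143,185), M (420,323), S (75,86).

```bash
python3 - <<'E'
from h import *
np.set_printoptions(precision=4,suppress=True)
T=load('top0.png');S=load('scene0.png')
P={'kXL':((275,231),(500,187),.03),'kL':((557,221),(238,104),.026),'kM':((644,319),(221,34),.021),'kS':((398,201),(368,173),.018),
'hXL':((92,197),(686,296),.015),'hL':((573,91),(143,185),.015),'hM':((279,68),(420,323),.015),'hS':((728,177),(75,86),.015),'wh':((162,299),(638,186),.024),'br':((404,33),(263,293),.021)}
for k,(a,b,z) in P.items():
    ua=(119.75+a[0]/2,119.75+a[1]/2); ub=(169.7+b[0]/2.162,109.7+b[1]/2.161)
    x,res=tri([(T,ua),(S,ub)]); print(k,x,np.array(res[0]),'top@z',onz(T,ua,z)[:2],'scene@z',onz(S,ub,z)[:2], 'R',np.hypot(*x[:2]))
# corners of fronts in top
for k,cs in {'XL':[(40,147),(166,170),(152,250),(21,226)],'L':[(527,46),(635,76),(620,138),(511,107)],'M':[(240,38),(330,52),(323,101),(231,85)],'S':[(690,157),(767,160),(765,196),(690,195)]}.items():
    c=np.array([onz(T,(119.75+a/2,119.75+b/2),.015)[:2] for a,b in cs]); e=np.roll(c,-1,0)-c
    print(k,c.mean(0),np.linalg.norm(e,axis=1),np.degrees(np.arctan2(*(c[1]-c[0])[::-1])))
E
```

```text
kXL [0.4334 0.1573 0.0302] 0.0013812951270908427 top@z [0.4339 0.1561] scene@z [0.4325 0.1585] R 0.4610540669271901
kL [ 0.4459 -0.1749  0.0254] 0.0019889704733346723 top@z [ 0.4469 -0.1766] scene@z [ 0.4458 -0.1726] R 0.4790090941961144
kM [ 0.3316 -0.2761  0.0199] 0.0018643895157754357 top@z [ 0.3326 -0.2776] scene@z [ 0.3323 -0.2734] R 0.4315590795684609
kS [0.4696 0.0132 0.0164] 0.00222540382104718 top@z [0.4705 0.0112] scene@z [0.4701 0.016 ] R 0.46980944268617275
hXL [0.4741 0.3806 0.0153] 0.0011385654268845698 top@z [0.4744 0.3795] scene@z [0.4731 0.3816] R 0.6079124186937069
hL [ 0.604  -0.1995  0.0148] 0.000980116314782226 top@z [ 0.6045 -0.2003] scene@z [ 0.6039 -0.1983] R 0.6361407530514288
hM [0.6318 0.1577 0.0155] 0.0013243609434988167 top@z [0.6324 0.1566] scene@z [0.6308 0.1587] R 0.651163593234205
hS [ 0.5002 -0.3839  0.0131] 0.0007256235220136016 top@z [ 0.5005 -0.3839] scene@z [ 0.5018 -0.3813] R 0.630567039640224
wh [0.3534 0.2899 0.0242] 0.0009816315969571642 top@z [0.3537 0.289 ] scene@z [0.3525 0.2907] R 0.45705865522982647
br [0.6749 0.0047 0.0191] 0.00033900299770361664 top@z [0.6746 0.0044] scene@z [0.676 0.006] R 0.6748962212579167
XL [0.4732 0.3764] [0.1568 0.0971 0.1616 0.0975] -100.14943327582341
L [ 0.6038 -0.2005] [0.1355 0.0784 0.1359 0.0779] -105.80847931047026
M [0.6313 0.1542] [0.1118 0.061  0.114  0.0592] -98.95552199976979
S [ 0.5005 -0.3839] [0.0923 0.0435 0.0895 0.0457] -92.12321333074959
```

Triangulated heights agree with the text (for example XL at 30 mm and holes at about 15 mm). The board sizes match too, so I'll move above the XL knob.

```bash
cat >> h.py <<'E'
from scipy.spatial.transform import Rotation as Ro
np.set_printoptions(precision=4,suppress=True)
def go(x,y,z,yaw=None):
    """dp, delta_rot to a vertical tool pose; yaw = world angle of tool y axis, deg"""
    o=status.get_obs(); R=Ro.from_rotvec(o['orientation']).as_matrix()
    if yaw is None: yaw=np.degrees(np.arctan2(R[1,1],R[0,1]))
    c,s=np.cos(np.radians(yaw)),np.sin(np.radians(yaw))
    ty=np.array([c,s,0]);tz=np.array([0,0,-1.]);tx=np.cross(ty,tz)
    D=R.T@np.column_stack([tx,ty,tz])
    print('t',o['clock'],'tcp',o['tcp_pos'],'yaw',yaw,'dp',R.T@(np.array([x,y,z])-o['tcp_pos']),'rot',Ro.from_matrix(D).as_rotvec())
E
python3 -m handwheel '[{"dp":[-0.387,-0.423,0.06],"delta_rot":[0,0,0]},{"dp":[-0.387,-0.423,0.06],"delta_rot":[0,0,0]},{"dp":[-0.387,-0.423,0.06],"delta_rot":[0,0,0]},{"dp":[-0.387,-0.423,0.06],"delta_rot":[0,0,0]},{"dp":[-0.387,-0.423,0.06],"delta_rot":[0,0,0]},{"dp":[-0.387,-0.423,0.06],"delta_rot":[0,0,0]},{"dp":[-0.387,-0.423,0.06],"delta_rot":[0,0,0]},{"dp":[-0.387,-0.423,0.06],"delta_rot":[0,0,0]},{"dp":[-0.387,-0.423,0.06],"delta_rot":[0,0,0]},{"dp":[-0.387,-0.423,0.06],"delta_rot":[0,0,0]},{"dp":[-0.387,-0.423,0.06],"delta_rot":[0,0,0]},{"dp":[-0.387,-0.423,0.06],"delta_rot":[0,0,0]}]' 1
python3 - <<'E'
from h import *
f=grab('wrist','w1.png'); o=status.get_obs(); print(o['joints']); go(.4335,.1573,.17,90)
print(proj(f,[.4335,.1573,.03]))
E
```

```text
clock: 1.65
tcp_pos: [0.4333, 0.1598, 0.1713]
orientation: [-0.353, -3.121, -0.001]
contact_force: [-0.8, -0.4, 0.2]
grip_width: 0.0856
gripper_force: 0.0
[-0.7254  0.2021  0.269   2.1244 -0.0736  0.8234  0.9346]
t 1.7 tcp [0.4332 0.1599 0.1713] yaw 90 dp [-0.0008 -0.0025  0.0013] rot [ 0.0005 -0.0002 -0.2247]
[317.5131 182.9938]
```

View pics/w1.png

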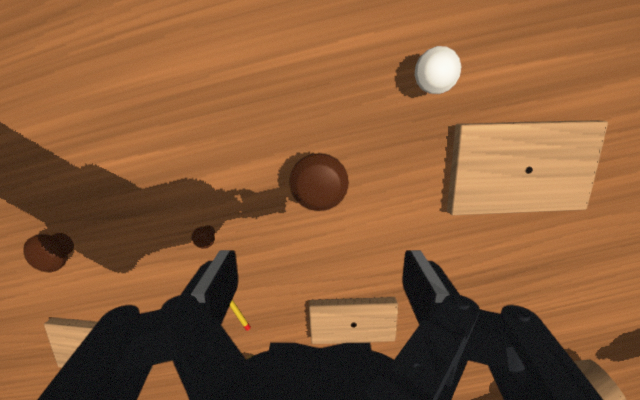

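The wrist view shows the XL head at (319.5,181.5), 2 px from the prediction. It also shows hole XL (529,170), hole M (353.5,324.5) and knob S (204,237). I'll refine with these.

```bash
python3 - <<'E'
from h import *
T=load('top0.png');S=load('scene0.png');W=load('w1.png')
for k,a,b,w,z in [('kXL',(275,231),(500,187),(319.5,181.5),.03),('hXL',(92,197),(686,296),(529,170),.015),('hM',(279,68),(420,323),(353.5,324.5),.015),('kS',(398,201),(368,173),(204,236),.018)]:
    print(k,*tri([(T,(119.75+a[0]/2,119.75+a[1]/2)),(S,(169.7+b[0]/2.162,109.7+b[1]/2.161)),(W,w)]),onz(W,w,z))
go(.4325,.1570,.006)
E
```

```text
kXL [0.433  0.1581 0.0295] [np.float64(0.0021393255044482628), np.float64(0.0008076202597908321), np.float64(0.0015736053199342365)] [0.4324 0.1596 0.03  ]
hXL [0.474  0.3807 0.0154] [np.float64(0.0012900860359690903), np.float64(0.000988387742126397), np.float64(0.0003079884202575516)] [0.4741 0.3813 0.015 ]
hM [0.6317 0.158  0.0153] [np.float64(0.0016174407415689017), np.float64(0.001052043726432147), np.float64(0.0006312999147553305)] [0.6319 0.1586 0.015 ]
kS [0.4697 0.0139 0.0155] [np.float64(0.002855747741562111), np.float64(0.0018667713424263526), np.float64(0.001698250764348381)] [0.4688 0.0171 0.018 ]
t 1.7 tcp [0.4332 0.1599 0.1713] yaw 77.12477525796821 dp [ 0.     -0.0031  0.1653] rot [ 0.0005 -0.0003  0.    ]
```

```bash
python3 -m handwheel '[{"dp":[0,-0.001,0.05],"delta_rot":[0,0,0]},{"dp":[0,-0.001,0.1],"delta_rot":[0,0,0]},{"dp":[0,-0.001,0.14],"delta_rot":[0,0,0]},{"dp":[0,-0.001,0.165],"delta_rot":[0,0,0]},{"dp":[0,-0.001,0.165],"delta_rot":[0,0,0]},{"dp":[0,-0.001,0.165],"delta_rot":[0,0,0]}]' 1
python3 -m handwheel '[{"dp":[0,0,0],"delta_rot":[0,0,0]},{"dp":[0,0,0],"delta_rot":[0,0,0]},{"dp":[0,0,0],"delta_rot":[0,0,0]},{"dp":[0,0,0],"delta_rot":[0,0,0]},{"dp":[0,0,0],"delta_rot":[0,0,0]},{"dp":[0,0,0],"delta_rot":[0,0,0]}]' 0 40
python3 -c "
from h import *
go(.474,.381,.1)"
```

```text
clock: 2.45
tcp_pos: [0.434, 0.1582, 0.0071]
orientation: [0.355, 3.121, 0.002]
contact_force: [0.5, 0.3, -0.0]
grip_width: 0.0858
gripper_force: 0.0
clock: 3.2
tcp_pos: [0.4344, 0.1577, 0.0078]
orientation: [0.357, 3.12, 0.003]
contact_force: [-2.3, -1.1, 11.6]
grip_width: 0.0581
gripper_force: 40.2
t 3.2 tcp [0.4344 0.1577 0.0078] yaw 76.95730937080478 dp [ 0.0117  0.2266 -0.0918] rot [ 0.0019  0.0013 -0.    ]
```

Width 58 mm with 12 N of upward force suggests the pads are a bit above the widest band. I'll regrip 4 mm lower.

```bash
python3 -m handwheel '[{"dp":[0,0,0],"delta_rot":[0,0,0]},{"dp":[0,0,0],"delta_rot":[0,0,0]},{"dp":[0,0,0.005],"delta_rot":[0,0,0]},{"dp":[0,0,0.005],"delta_rot":[0,0,0]}]' 0.85
python3 -m handwheel '[{"dp":[0,0,0],"delta_rot":[0,0,0]},{"dp":[0,0,0],"delta_rot":[0,0,0]},{"dp":[0,0,0],"delta_rot":[0,0,0]},{"dp":[0,0,0],"delta_rot":[0,0,0]},{"dp":[0,0,0],"delta_rot":[0,0,0]},{"dp":[0,0,0],"delta_rot":[0,0,0]}]' 0 40
python3 -c "
from h import *
go(.474,.381,.1)"
```

```text
clock: 3.7
tcp_pos: [0.4333, 0.1569, 0.0008]
orientation: [-0.357, -3.12, 0.001]
contact_force: [-0.6, 0.7, 0.8]
grip_width: 0.0727
gripper_force: 0.0
clock: 4.45
tcp_pos: [0.4336, 0.157, 0.0015]
orientation: [-0.357, -3.121, 0.0]
contact_force: [-1.1, -0.7, 5.4]
grip_width: 0.0579
gripper_force: 41.7
t 4.45 tcp [0.4336 0.157  0.0015] yaw 76.94033246547373 dp [ 0.0112  0.2273 -0.0985] rot [-0.0001 -0.0003 -0.    ]
```

```bash
python3 -m handwheel '[{"dp":[0,0,-0.04],"delta_rot":[0,0,0]},{"dp":[0,0.02,-0.07],"delta_rot":[0,0,0]},{"dp":[0.005,0.07,-0.07],"delta_rot":[0,0,0]},{"dp":[0.01,0.13,-0.07],"delta_rot":[0,0,0]},{"dp":[0.011,0.19,-0.07],"delta_rot":[0,0,0]},{"dp":[0.011,0.225,-0.07],"delta_rot":[0,0,0]},{"dp":[0.011,0.227,-0.07],"delta_rot":[0,0,0]},{"dp":[0.011,0.227,-0.07],"delta_rot":[0,0,0]}]' 
python3 - <<'E'
from h import *
f=grab('wrist','w2.png'); go(.474,.381,.017); o=status.get_obs();print(o['grip_width'],o['gripper_force'])
for p in ([.474,.381,.015],[.4325,.16,.03]): print(proj(f,p))
p=status.get_obs()['tcp_pos']; print('knob ctr in view',proj(f,p+[0,0,.0285]), 'foot',proj(f,p+[0,0,-.0015]))
E
```

```text
clock: 5.45
tcp_pos: [0.4739, 0.3795, 0.0707]
orientation: [-0.358, -3.121, 0.003]
contact_force: [-0.1, 0.2, -1.4]
grip_width: 0.0578
gripper_force: 43.3
t 5.5 tcp [0.4741 0.379  0.0709] yaw 76.8696209290026 dp [0.0005 0.0021 0.0539] rot [-0.0017 -0.0004 -0.    ]
0.058117493834142185 43.29472568817437
[322.0977 214.0516]
[ 15.8938 232.729 ]
knob ctr in view [318.886  284.6425] foot [319.1233 251.9415]
```

View pics/w2.png

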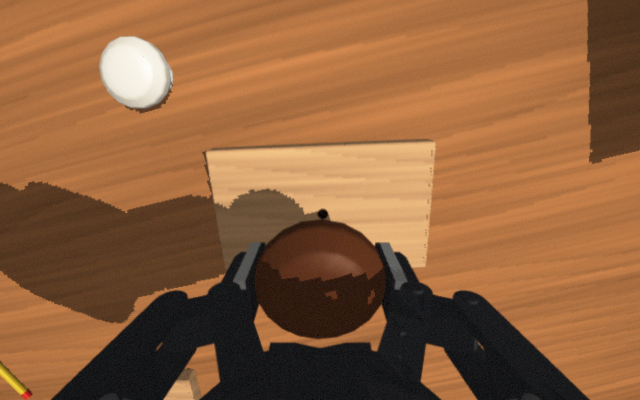

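The wrist view shows hole XL at (322.5,213.8), where predicted, with the knob head held between rows 221 and 339. I'll check the head's offset along tool x with a silhouette model.

```bash
cat >> h.py <<'E'
def sil(f,c,base,R,band,H):
    """image bounds (umin,umax,vmin,vmax) of a head with axis at c (xy), foot at height base"""
    a=np.linspace(0,2*np.pi,73); P=[]
    for t in np.linspace(0,np.pi/2,8): P+=[proj(f,[c[0]+R*np.cos(t)*np.cos(q),c[1]+R*np.cos(t)*np.sin(q),base+band[1]+(H-band[1])*np.sin(t)]) for q in a]
    P+=[proj(f,[c[0]+R*np.cos(q),c[1]+R*np.sin(q),base+band[0]]) for q in a]
    P=np.array(P); return np.array([P[:,0].min(),P[:,0].max(),P[:,1].min(),P[:,1].max()])
E
python3 - <<'E'
from h import *
o=status.get_obs(); R=Ro.from_rotvec(o['orientation']).as_matrix(); p=o['tcp_pos']
f=load('w2.png');g=load('w1.png')
for d in (0,.002,.004):
    print(d,sil(f,(p+d*R[:,0])[:2],p[2]-.0015,.03,(.026,.034),.044), sil(g,(np.array([.4336,.157,0])+d*R[:,0])[:2],0,.03,(.026,.034),.044))
E
```

```text
0 [251.6954 386.0808 221.2052 344.3616] [287.204  347.2199 153.0439 212.2732]
0.002 [251.3396 386.4348 216.9871 341.1176] [287.1416 347.287  151.043  210.4547]
0.004 [250.9812 386.7915 212.7254 337.838 ] [287.0791 347.3544 149.0339 208.6282]
```

```bash
python3 -m handwheel '[{"dp":[-0.001,0.002,0.025],"delta_rot":[0,0,0]},{"dp":[-0.001,0.002,0.045],"delta_rot":[0,0,0]},{"dp":[-0.001,0.002,0.0525],"delta_rot":[0,0,0]},{"dp":[-0.001,0.002,0.0535],"delta_rot":[0,0,0]},{"dp":[-0.001,0.002,0.0535],"delta_rot":[0,0,0]},{"dp":[-0.001,0.002,0.0535],"delta_rot":[0,0,0]}]' 
python3 -c "
from h import *
go(.475,.381,.0165)"
```

```text
clock: 6.25
tcp_pos: [0.476, 0.3828, 0.0185]
orientation: [0.357, 3.121, 0.001]
contact_force: [0.4, 0.0, -0.5]
grip_width: 0.0583
gripper_force: 43.3
t 6.25 tcp [0.476  0.3828 0.0185] yaw 76.95126067098003 dp [ 0.0006 -0.002   0.002 ] rot [ 0.001   0.0006 -0.    ]
```

```bash
cat >> h.py <<'E'
def avg(n=5):
    P=[]
    for _ in range(n): vision.grab_frame('top'); P.append(status.get_obs()['tcp_pos'])
    P=np.array(P); print('avg',P.mean(0),'std',P.std(0)); return P.mean(0)
E
python3 -c "
from h import *
avg(6);go(.475,.381,.0165)"
```

```text
avg [0.4758 0.3827 0.0182] std [0.0001 0.0001 0.0002]
t 6.55 tcp [0.4757 0.3826 0.018 ] yaw 76.95305212011795 dp [ 0.0003 -0.0017  0.0015] rot [ 0.0002  0.0001 -0.    ]
```

```bash
python3 -m handwheel '[{"dp":[0,-0.0015,0],"delta_rot":[0,0,0]},{"dp":[0,-0.0015,0.001],"delta_rot":[0,0,0]},{"dp":[0,-0.0015,0.002],"delta_rot":[0,0,0]},{"dp":[0,-0.0015,0.002],"delta_rot":[0,0,0]},{"dp":[0,-0.0015,0.002],"delta_rot":[0,0,0]}]' 
python3 -c "
from h import *
go(.475,.381,.0165)"
```

```text
clock: 7.18
tcp_pos: [0.4754, 0.3809, 0.0166]
orientation: [-0.357, -3.121, -0.0]
contact_force: [-3.3, -1.2, 6.8]
grip_width: 0.0577
gripper_force: 43.8
t 7.175 tcp [0.4754 0.3809 0.0166] yaw 76.93496340091122 dp [0.0004 0.     0.0001] rot [-0.     -0.0002 -0.    ]
```

```bash
python3 -m handwheel '[{"dp":[0,0,0],"delta_rot":[0,0,0]},{"dp":[0,0,0],"delta_rot":[0,0,0]},{"dp":[0,0,0],"delta_rot":[0,0,0]},{"dp":[0,0,0],"delta_rot":[0,0,0]},{"dp":[0,0,-0.03],"delta_rot":[0,0,0]},{"dp":[0,0,-0.09],"delta_rot":[0,0,0]},{"dp":[0,0,-0.155],"delta_rot":[0,0,0]},{"dp":[0,0,-0.155],"delta_rot":[0,0,0]},{"dp":[0,0,-0.155],"delta_rot":[0,0,0]}]' 1
python3 - <<'E'
from h import *
f=grab('wrist','w3.png'); go(.446,-.1745,.16)
print(sil(f,(.474,.381),.015,.03,(.026,.034),.044))
c=cv2.resize(f['img'][120:250,220:420],None,fx=4,fy=4,interpolation=cv2.INTER_CUBIC);cv2.imwrite('pics/w3c.png',c)
E
```

```text
clock: 8.3
tcp_pos: [0.475, 0.381, 0.1707]
orientation: [-0.357, -3.121, -0.0]
contact_force: [-0.2, -0.1, -0.4]
grip_width: 0.0854
gripper_force: 0.0
t 8.35 tcp [0.4745 0.3805 0.1696] yaw 76.95840930509175 dp [-0.0975 -0.5471  0.0104] rot [-0.0015 -0.0012 -0.    ]
[288.0169 351.4025 153.8916 216.3367]
```

View pics/w3c.png

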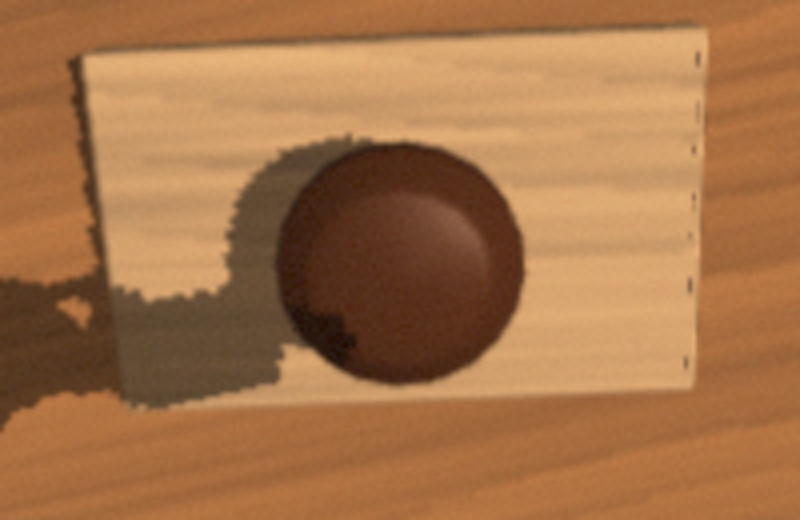

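XL sits centred: bounds of 289–351 by 155–216 against the modelled 288–351 by 154–216 px. Next is knob L.

```bash
python3 -m handwheel '[{"dp":[-0.0975,-0.547,0.01],"delta_rot":[0,0,0]},{"dp":[-0.0975,-0.547,0.01],"delta_rot":[0,0,0]},{"dp":[-0.0975,-0.547,0.01],"delta_rot":[0,0,0]},{"dp":[-0.0975,-0.547,0.01],"delta_rot":[0,0,0]},{"dp":[-0.0975,-0.547,0.01],"delta_rot":[0,0,0]},{"dp":[-0.0975,-0.547,0.01],"delta_rot":[0,0,0]},{"dp":[-0.0975,-0.547,0.01],"delta_rot":[0,0,0]},{"dp":[-0.0975,-0.547,0.01],"delta_rot":[0,0,0]},{"dp":[-0.0975,-0.547,0.01],"delta_rot":[0,0,0]},{"dp":[-0.0975,-0.547,0.01],"delta_rot":[0,0,0]},{"dp":[-0.0975,-0.547,0.01],"delta_rot":[0,0,0]},{"dp":[-0.0975,-0.547,0.01],"delta_rot":[0,0,0]}]' 1
python3 - <<'E'
from h import *
avg(4)
f=grab('wrist','w4.png'); go(.446,-.1745,.005); print(status.get_obs()['joints'])
print(sil(f,(.446,-.1745),0,.024,(.023,.030),.038))
for p in ([.604,-.1995,.015],[.5005,-.3835,.015],[.332,-.2755,.0215]): print(proj(f,p))
E
```

```text
clock: 9.85
tcp_pos: [0.4466, -0.1721, 0.1601]
orientation: [-0.353, -3.12, -0.001]
contact_force: [0.2, 0.7, -0.1]
grip_width: 0.0855
gripper_force: 0.0
avg [ 0.4469 -0.1725  0.1605] std [0.0001 0.0002 0.0001]
t 10.1 tcp [ 0.4469 -0.1731  0.1608] yaw 77.03604107095113 dp [ 0.0006 -0.0016  0.1558] rot [ 0.0002 -0.      0.    ]
[-0.194   0.2642  0.5095  2.109  -0.1772  0.8086  1.7681]
[293.5031 342.6537 158.9832 207.6853]
[327.5309 308.0665]
[152.3816 264.2669]
[183.5074  90.0974]
```

View pics/w4.png

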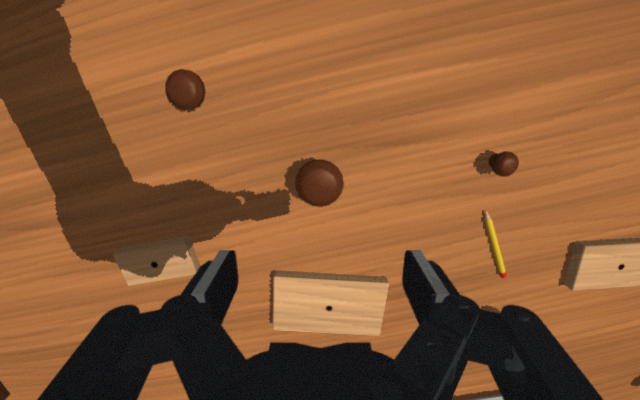

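The view shows knob L at (319.5,182.5), hole L (329,308), hole S (154,265) and knob M (185,90). All are within 1.5 px of the predictions. Grasping L now.

```bash
python3 -m handwheel '[{"dp":[0.0015,-0.0005,0.05],"delta_rot":[0,0,0]},{"dp":[0.0015,-0.0005,0.1],"delta_rot":[0,0,0]},{"dp":[0.0015,-0.0005,0.135],"delta_rot":[0,0,0]},{"dp":[0.0015,-0.0005,0.157],"delta_rot":[0,0,0]},{"dp":[0.0015,-0.0005,0.157],"delta_rot":[0,0,0]},{"dp":[0.0015,-0.0005,0.157],"delta_rot":[0,0,0]}]' 1
python3 -m handwheel '[{"dp":[0,0,0],"delta_rot":[0,0,0]},{"dp":[0,0,0],"delta_rot":[0,0,0]},{"dp":[0,0,0],"delta_rot":[0,0,0]},{"dp":[0,0,0],"delta_rot":[0,0,0]},{"dp":[0,0,0],"delta_rot":[0,0,0]},{"dp":[0,0,0],"delta_rot":[0,0,0]},{"dp":[0,0,0],"delta_rot":[0,0,0]}]' 0 40
python3 -c "
from h import *
avg(3);go(.604,-.1983,.075)"
```

```text
clock: 10.85
tcp_pos: [0.4458, -0.1742, 0.0045]
orientation: [0.357, 3.12, -0.0]
contact_force: [0.9, 1.4, 0.4]
grip_width: 0.0852
gripper_force: 0.0
clock: 11.72
tcp_pos: [0.4458, -0.174, 0.0048]
orientation: [0.357, 3.12, 0.001]
contact_force: [-1.9, 1.1, 9.8]
grip_width: 0.0459
gripper_force: 39.4
avg [ 0.4458 -0.174   0.0048] std [0. 0. 0.]
t 11.875 tcp [ 0.4458 -0.174   0.0048] yaw 76.94546947970524 dp [-0.1597  0.0121 -0.07  ] rot [ 0.0006  0.0014 -0.    ]
```

```bash
python3 -m handwheel '[{"dp":[0,0,-0.04],"delta_rot":[0,0,0]},{"dp":[-0.02,0.002,-0.07],"delta_rot":[0,0,0]},{"dp":[-0.07,0.006,-0.07],"delta_rot":[0,0,0]},{"dp":[-0.12,0.01,-0.07],"delta_rot":[0,0,0]},{"dp":[-0.155,0.012,-0.07],"delta_rot":[0,0,0]},{"dp":[-0.16,0.012,-0.07],"delta_rot":[0,0,0]},{"dp":[-0.16,0.012,-0.07],"delta_rot":[0,0,0]},{"dp":[-0.16,0.012,-0.07],"delta_rot":[0,0,0]},{"dp":[-0.16,0.012,-0.07],"delta_rot":[0,0,0]}]' 
python3 - <<'E'
from h import *
f=grab('wrist','w5.png');p=avg(4);go(.604,-.1983,.0198)
print(proj(f,[.604,-.1983,.015])); print(sil(f,p[:2],p[2]-.0048,.024,(.023,.030),.038))
c=cv2.resize(f['img'][180:330,220:420],None,fx=4,fy=4,interpolation=cv2.INTER_CUBIC);cv2.imwrite('pics/w5c.png',c)
E
```

```text
clock: 13.0
tcp_pos: [0.6028, -0.1984, 0.0739]
orientation: [-0.358, -3.121, -0.0]
contact_force: [0.6, 0.4, 0.3]
grip_width: 0.0456
gripper_force: 41.2
avg [ 0.6035 -0.1984  0.0739] std [0.0001 0.     0.    ]
t 13.25 tcp [ 0.6036 -0.1984  0.0739] yaw 76.94527214240591 dp [-0.0003  0.0002  0.0541] rot [ 0.0001  0.     -0.    ]
[320.5248 214.1894]
[269.5657 371.5397 228.1778 323.1811]
```

View pics/w5c.png

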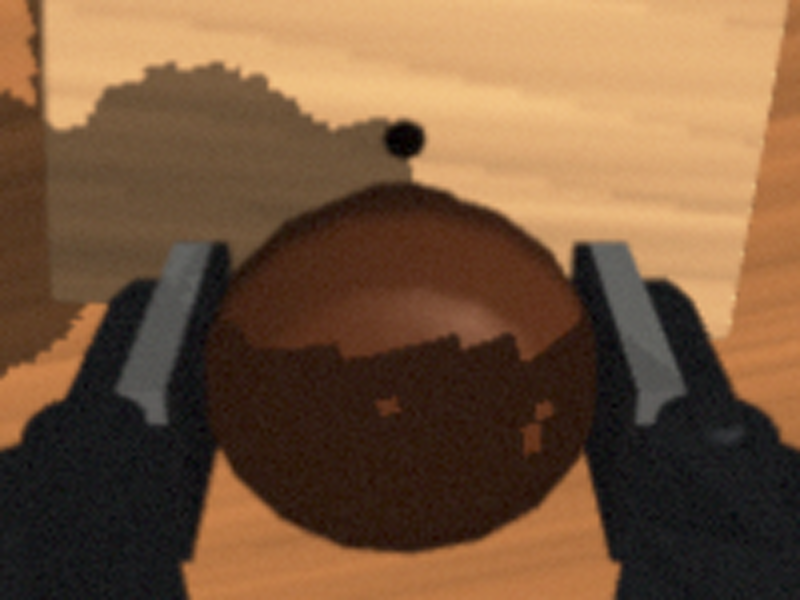

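Hole L is at (321,214.5) as predicted, and the head sits about 1 mm towards +x of the tool. I'll correct for that and lower.

```bash
python3 -m handwheel '[{"dp":[-0.0015,0,0.025],"delta_rot":[0,0,0]},{"dp":[-0.0015,0,0.042],"delta_rot":[0,0,0]},{"dp":[-0.0015,0,0.05],"delta_rot":[0,0,0]},{"dp":[-0.0015,0,0.05],"delta_rot":[0,0,0]},{"dp":[-0.0015,0,0.05],"delta_rot":[0,0,0]}]' 
python3 -c "
from h import *
avg(4);go(.6052,-.1985,.0198)"
```

```text
clock: 13.88
tcp_pos: [0.6057, -0.1991, 0.0244]
orientation: [0.357, 3.12, -0.0]
contact_force: [0.1, 0.1, 0.1]
grip_width: 0.046
gripper_force: 41.2
avg [ 0.6057 -0.199   0.0245] std [0.0001 0.0001 0.    ]
t 14.075 tcp [ 0.6056 -0.1989  0.0244] yaw 76.94593661815634 dp [0.0005 0.0003 0.0046] rot [ 0.0001  0.001  -0.    ]
```

```bash
python3 -m handwheel '[{"dp":[0.0005,0.0003,0.003],"delta_rot":[0,0,0]},{"dp":[0.0005,0.0003,0.0045],"delta_rot":[0,0,0]},{"dp":[0.0005,0.0003,0.005],"delta_rot":[0,0,0]},{"dp":[0.0005,0.0003,0.005],"delta_rot":[0,0,0]}]' 
python3 -c "
from h import *
go(.6052,-.1985,.0198)"
```

```text
clock: 14.58
tcp_pos: [0.6049, -0.1983, 0.0199]
orientation: [0.357, 3.121, 0.001]
contact_force: [-3.6, 1.6, 10.8]
grip_width: 0.0455
gripper_force: 42.0
t 14.575 tcp [ 0.6049 -0.1983  0.0199] yaw 76.94370073211454 dp [-0.0003 -0.0001  0.0001] rot [ 0.0008  0.0001 -0.    ]
```

```bash
python3 -m handwheel '[{"dp":[0,0,0],"delta_rot":[0,0,0]},{"dp":[0,0,0],"delta_rot":[0,0,0]},{"dp":[0,0,0],"delta_rot":[0,0,0]},{"dp":[0,0,0],"delta_rot":[0,0,0]},{"dp":[0,0,-0.03],"delta_rot":[0,0,0]},{"dp":[0,0,-0.09],"delta_rot":[0,0,0]},{"dp":[0,0,-0.145],"delta_rot":[0,0,0]},{"dp":[0,0,-0.145],"delta_rot":[0,0,0]},{"dp":[0,0,-0.145],"delta_rot":[0,0,0]}]' 1
cat >> h.py <<'E'
def blob(f,uv):
    im=f['img'].astype(int); m=((im[...,2]<115)&(im[...,1]<0.56*im[...,2])).astype(np.uint8)  # walnut: dark and reddish
    m=cv2.morphologyEx(m,cv2.MORPH_OPEN,np.ones((3,3),np.uint8)); k,l=cv2.connectedComponents(m); y,x=np.where(l==l[int(uv[1]),int(uv[0])])
    return np.array([x.min(),x.max()+1,y.min(),y.max()+1])
E
python3 - <<'E'
from h import *
f=grab('wrist','w6.png'); b=sil(f,(.604,-.1983),.015,.024,(.023,.030),.038); print(b,blob(f,(b[:2].mean(),b[2:].mean())))
print('w3 check',blob(load('w3.png'),(322,186)))
avg(2);go(.332,-.274,.16)
E
```

```text
clock: 15.7
tcp_pos: [0.6045, -0.198, 0.1635]
orientation: [-0.357, -3.121, -0.001]
contact_force: [0.6, 1.3, -0.9]
grip_width: 0.0851
gripper_force: 0.0
[293.9302 345.1745 161.742  212.4151] [  0 640   0 400]
w3 check [  0 640   0 400]
avg [ 0.6038 -0.1979  0.1622] std [0.     0.0001 0.0001]
t 15.85 tcp [ 0.6038 -0.198   0.1621] yaw 76.95604094211528 dp [ 0.2477 -0.1354  0.0029] rot [-0.0001 -0.0029 -0.    ]
```

```bash
python3 -m handwheel '[{"dp":[0.248,-0.135,0.003],"delta_rot":[0,0,0]},{"dp":[0.248,-0.135,0.003],"delta_rot":[0,0,0]},{"dp":[0.248,-0.135,0.003],"delta_rot":[0,0,0]},{"dp":[0.248,-0.135,0.003],"delta_rot":[0,0,0]},{"dp":[0.248,-0.135,0.003],"delta_rot":[0,0,0]},{"dp":[0.248,-0.135,0.003],"delta_rot":[0,0,0]},{"dp":[0.248,-0.135,0.003],"delta_rot":[0,0,0]},{"dp":[0.248,-0.135,0.003],"delta_rot":[0,0,0]},{"dp":[0.248,-0.135,0.003],"delta_rot":[0,0,0]}]' 1
python3 - <<'E'
from h import *
avg(3);f=grab('wrist','w7.png'); go(.332,-.274,.0); print(status.get_obs()['joints'])
print(sil(f,(.332,-.274),0,.018,(.019,.024),.031)); g=load('w6.png')
b=sil(f,(.332,-.274),0,.018,(.019,.024),.031); u0,v0=int(b[:2].mean())-50,int(b[2:].mean())-60
print(u0,v0)
z=lambda i:cv2.resize(i,None,fx=4,fy=4,interpolation=cv2.INTER_CUBIC)
cv2.imwrite('pics/m7.png',np.hstack([z(g['img'][130:250,270:370]),z(f['img'][v0:v0+120,u0:u0+100])]))
E
```

```text
clock: 16.98
tcp_pos: [0.3334, -0.2736, 0.1606]
orientation: [-0.355, -3.121, 0.0]
contact_force: [-0.1, 0.3, 0.1]
grip_width: 0.0856
gripper_force: 0.0
avg [ 0.3331 -0.2738  0.1607] std [0.0001 0.     0.    ]
t 17.175 tcp [ 0.3329 -0.2738  0.1607] yaw 76.96960559660104 dp [ 0.0008 -0.0004  0.1607] rot [-0.0001 -0.0002 -0.    ]
[ 0.0103  0.1823  0.6008  2.2144 -0.1458  0.7818  2.0505]
[301.4742 337.6219 163.7693 199.7245]
269 121
```

View pics/m7.png

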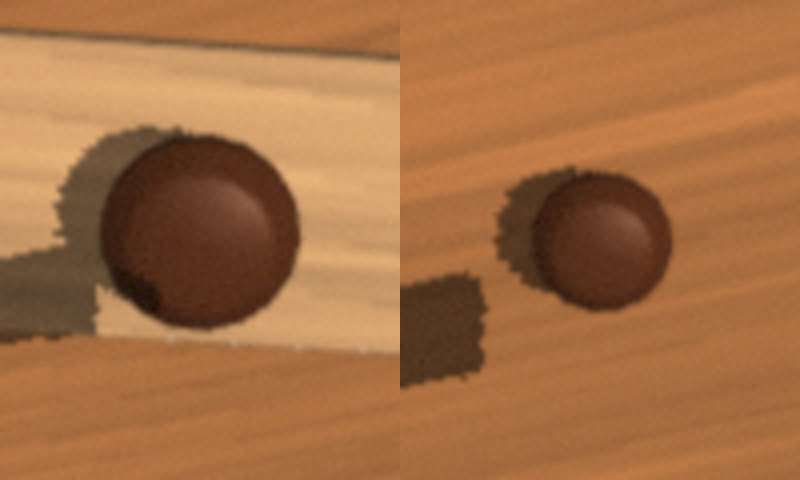

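L is centred to within 0.5 px. M is at (319.5,181.3), matching the model. Grasping M.

```bash
python3 -m handwheel '[{"dp":[0.0008,-0.0003,0.05],"delta_rot":[0,0,0]},{"dp":[0.0008,-0.0003,0.1],"delta_rot":[0,0,0]},{"dp":[0.0008,-0.0003,0.14],"delta_rot":[0,0,0]},{"dp":[0.0008,-0.0003,0.159],"delta_rot":[0,0,0]},{"dp":[0.0008,-0.0003,0.159],"delta_rot":[0,0,0]},{"dp":[0.0008,-0.0003,0.159],"delta_rot":[0,0,0]}]' 1
python3 -m handwheel '[{"dp":[0,0,0],"delta_rot":[0,0,0]},{"dp":[0,0,0],"delta_rot":[0,0,0]},{"dp":[0,0,0],"delta_rot":[0,0,0]},{"dp":[0,0,0],"delta_rot":[0,0,0]},{"dp":[0,0,0],"delta_rot":[0,0,0]},{"dp":[0,0,0],"delta_rot":[0,0,0]},{"dp":[0,0,0],"delta_rot":[0,0,0]},{"dp":[0,0,0],"delta_rot":[0,0,0]}]' 0 35
python3 -c "
from h import *
avg(2);go(.632,.158,.09)"
```

```text
clock: 17.92
tcp_pos: [0.3323, -0.2744, 0.0024]
orientation: [0.357, 3.12, -0.001]
contact_force: [1.1, -0.4, -0.4]
grip_width: 0.0855
gripper_force: 0.0
clock: 18.92
tcp_pos: [0.3323, -0.2741, 0.0024]
orientation: [0.357, 3.12, 0.0]
contact_force: [0.1, 0.8, 8.7]
grip_width: 0.034
gripper_force: 33.9
avg [ 0.3323 -0.2741  0.0024] std [0. 0. 0.]
t 19.025 tcp [ 0.3323 -0.2741  0.0024] yaw 76.94600039661714 dp [-0.1945  0.4886 -0.0873] rot [ 0.0003  0.001  -0.    ]
```

```bash
python3 -m handwheel '[{"dp":[0,0,-0.05],"delta_rot":[0,0,0]},{"dp":[-0.01,0.02,-0.1],"delta_rot":[0,0,0]},{"dp":[-0.194,0.488,-0.1],"delta_rot":[0,0,0]},{"dp":[-0.194,0.488,-0.1],"delta_rot":[0,0,0]},{"dp":[-0.194,0.488,-0.1],"delta_rot":[0,0,0]},{"dp":[-0.194,0.488,-0.1],"delta_rot":[0,0,0]},{"dp":[-0.194,0.488,-0.1],"delta_rot":[0,0,0]},{"dp":[-0.194,0.488,-0.1],"delta_rot":[0,0,0]},{"dp":[-0.194,0.488,-0.1],"delta_rot":[0,0,0]},{"dp":[-0.194,0.488,-0.1],"delta_rot":[0,0,0]},{"dp":[-0.194,0.488,-0.1],"delta_rot":[0,0,0]},{"dp":[-0.194,0.488,-0.072],"delta_rot":[0,0,0]}]' 
python3 -m handwheel '[{"dp":[0,0,0],"delta_rot":[0,0,0]},{"dp":[0,0,0],"delta_rot":[0,0,0]}]' 
python3 - <<'E'
from h import *
f=grab('wrist','w8.png');p=avg(3);go(.632,.158,.0174); print(status.get_obs()['grip_width'])
print(proj(f,[.632,.158,.015])); print(sil(f,p[:2],p[2]-.0024,.018,(.019,.024),.031))
c=cv2.resize(f['img'][180:330,220:420],None,fx=4,fy=4,interpolation=cv2.INTER_CUBIC);cv2.imwrite('pics/w8c.png',c)
E
```

```text
clock: 20.52
tcp_pos: [0.6327, 0.1584, 0.0751]
orientation: [0.354, 3.118, 0.002]
contact_force: [-0.6, -1.4, -0.7]
grip_width: 0.0339
gripper_force: 35.0
clock: 20.78
tcp_pos: [0.6311, 0.1568, 0.0745]
orientation: [0.359, 3.121, -0.0]
contact_force: [0.3, -0.2, 0.2]
grip_width: 0.0341
gripper_force: 35.0
avg [0.6316 0.1573 0.0749] std [0.     0.0001 0.0001]
t 20.975 tcp [0.6315 0.1574 0.0748] yaw 76.92222398609653 dp [-0.0003  0.0006  0.0574] rot [ 0.0009  0.0011 -0.    ]
0.033607082952029486
[321.9209 213.2168]
[284.044  358.9329 238.2266 308.5184]
```

View pics/w8c.png

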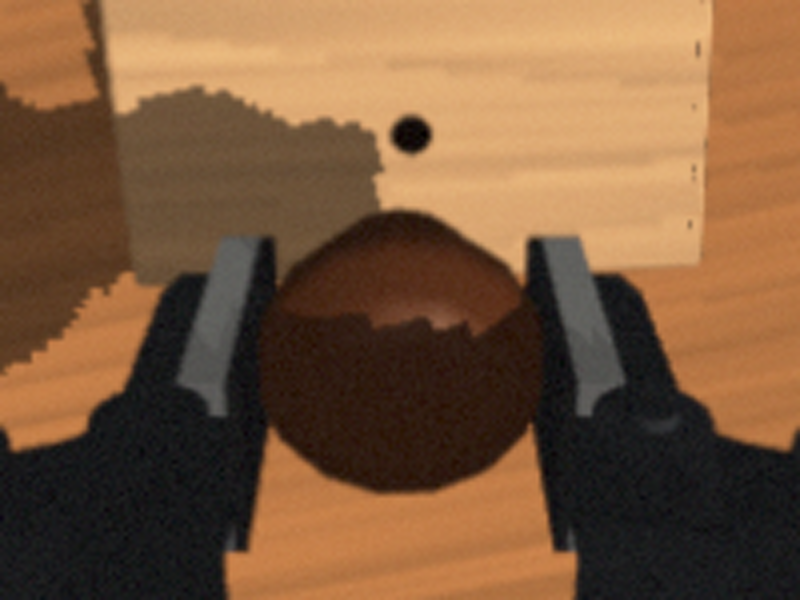

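Hole M is at (322.8,213.5), 0.8 px to the right of the prediction, and the knob is held straight. Lowering.

```bash
python3 -m handwheel '[{"dp":[-0.0013,0.001,0.025],"delta_rot":[0,0,0]},{"dp":[-0.0013,0.001,0.045],"delta_rot":[0,0,0]},{"dp":[-0.0013,0.001,0.053],"delta_rot":[0,0,0]},{"dp":[-0.0013,0.001,0.053],"delta_rot":[0,0,0]},{"dp":[-0.0013,0.001,0.053],"delta_rot":[0,0,0]}]' 
python3 -c "
from h import *
avg(4);go(.633,.1586,.0174)"
```

```text
clock: 21.6
tcp_pos: [0.6331, 0.1582, 0.0214]
orientation: [0.357, 3.12, 0.0]
contact_force: [0.2, -0.8, 0.0]
grip_width: 0.0339
gripper_force: 35.0
avg [0.6331 0.1583 0.0215] std [0.0001 0.     0.0001]
t 21.8 tcp [0.6329 0.1584 0.0214] yaw 76.94900973674572 dp [-0.      0.0003  0.004 ] rot [ 0.0005  0.0008 -0.    ]
```

```bash
python3 -m handwheel '[{"dp":[0,0.0003,0.003],"delta_rot":[0,0,0]},{"dp":[0,0.0003,0.004],"delta_rot":[0,0,0]},{"dp":[0,0.0003,0.0045],"delta_rot":[0,0,0]},{"dp":[0,0.0003,0.0045],"delta_rot":[0,0,0]}]' 
python3 -c "
from h import *
go(.633,.1586,.0174)"
```

```text
clock: 22.3
tcp_pos: [0.633, 0.1587, 0.0175]
orientation: [0.357, 3.121, 0.001]
contact_force: [-3.6, -0.8, 9.9]
grip_width: 0.034
gripper_force: 35.7
t 22.3 tcp [0.633  0.1587 0.0175] yaw 76.9417985184347 dp [-0.     -0.0001  0.0001] rot [ 0.0009  0.0003 -0.    ]
```

```bash
python3 -m handwheel '[{"dp":[0,0,0],"delta_rot":[0,0,0]},{"dp":[0,0,0],"delta_rot":[0,0,0]},{"dp":[0,0,0],"delta_rot":[0,0,0]},{"dp":[0,0,0],"delta_rot":[0,0,0]},{"dp":[0,0,-0.03],"delta_rot":[0,0,0]},{"dp":[0,0,-0.09],"delta_rot":[0,0,0]},{"dp":[0,0,-0.145],"delta_rot":[0,0,0]},{"dp":[0,0,-0.145],"delta_rot":[0,0,0]},{"dp":[0,0,-0.145],"delta_rot":[0,0,0]}]' 1
python3 - <<'E'
from h import *
f=grab('wrist','w9.png'); print(sil(f,(.632,.1586),.015,.018,(.019,.024),.031))
avg(2);go(.469,.016,.16)
E
```

```text
clock: 23.42
tcp_pos: [0.6322, 0.1587, 0.1609]
orientation: [-0.357, -3.121, -0.0]
contact_force: [-0.0, -0.0, -0.5]
grip_width: 0.0855
gripper_force: 0.0
[300.837  338.7887 167.9636 205.6163]
avg [0.6315 0.1585 0.1596] std [0.     0.0001 0.    ]
t 23.575 tcp [0.6316 0.1584 0.1596] yaw 76.95190184242273 dp [ 0.1262 -0.1754  0.0002] rot [-0.0016 -0.0025 -0.    ]
```

```bash
python3 -m handwheel '[{"dp":[0.126,-0.175,0],"delta_rot":[0,0,0]},{"dp":[0.126,-0.175,0],"delta_rot":[0,0,0]},{"dp":[0.126,-0.175,0],"delta_rot":[0,0,0]},{"dp":[0.126,-0.175,0],"delta_rot":[0,0,0]},{"dp":[0.126,-0.175,0],"delta_rot":[0,0,0]},{"dp":[0.126,-0.175,0],"delta_rot":[0,0,0]},{"dp":[0.126,-0.175,0],"delta_rot":[0,0,0]},{"dp":[0.126,-0.175,0],"delta_rot":[0,0,0]}]' 1
python3 - <<'E'
from h import *
avg(3);f=grab('wrist','w10.png'); go(.469,.016,.0)
b=sil(f,(.469,.016),0,.013,(.016,.020),.026); print(b); g=load('w9.png')
u0,v0=int(b[:2].mean())-50,int(b[2:].mean())-60
print(u0,v0)
z=lambda i:cv2.resize(i,None,fx=4,fy=4,interpolation=cv2.INTER_CUBIC)
cv2.imwrite('pics/m10.png',np.hstack([z(g['img'][130:250,270:370]),z(f['img'][v0:v0+120,u0:u0+100])]))
E
```

```text
clock: 24.58
tcp_pos: [0.4709, 0.017, 0.1611]
orientation: [-0.355, -3.121, 0.001]
contact_force: [0.2, -0.3, 0.2]
grip_width: 0.0857
gripper_force: 0.0
avg [0.4707 0.0168 0.1612] std [0.0001 0.0001 0.    ]
t 24.775 tcp [0.4705 0.0167 0.1612] yaw 76.96346253071997 dp [ 0.0013 -0.0009  0.1612] rot [-0.0002 -0.     -0.    ]
[306.0954 331.8316 167.4499 193.2627]
268 120
```

View pics/m10.png

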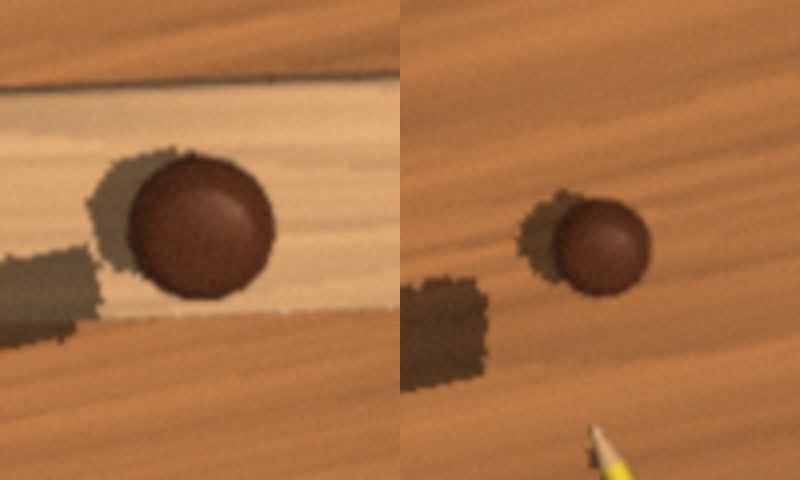

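M is centred, (320.3,186.8) against (319.8,186.8). Knob S is at (318.5,181.8). Grasping S.

```bash
python3 -m handwheel '[{"dp":[0,-0.0012,0.05],"delta_rot":[0,0,0]},{"dp":[0,-0.0012,0.1],"delta_rot":[0,0,0]},{"dp":[0,-0.0012,0.14],"delta_rot":[0,0,0]},{"dp":[0,-0.0012,0.158],"delta_rot":[0,0,0]},{"dp":[0,-0.0012,0.159],"delta_rot":[0,0,0]},{"dp":[0,-0.0012,0.159],"delta_rot":[0,0,0]}]' 1
python3 -m handwheel '[{"dp":[0,0,0],"delta_rot":[0,0,0]},{"dp":[0,0,0],"delta_rot":[0,0,0]},{"dp":[0,0,0],"delta_rot":[0,0,0]},{"dp":[0,0,0],"delta_rot":[0,0,0]},{"dp":[0,0,0],"delta_rot":[0,0,0]},{"dp":[0,0,0],"delta_rot":[0,0,0]},{"dp":[0,0,0],"delta_rot":[0,0,0]},{"dp":[0,0,0],"delta_rot":[0,0,0]},{"dp":[0,0,0],"delta_rot":[0,0,0]}]' 0 30
python3 -c "
from h import *
avg(2);go(.5005,-.3825,.075)"
```

```text
clock: 25.52
tcp_pos: [0.4707, 0.0153, 0.0029]
orientation: [0.357, 3.12, 0.0]
contact_force: [0.4, 0.6, 0.6]
grip_width: 0.0853
gripper_force: 0.0
clock: 26.65
tcp_pos: [0.4704, 0.0155, 0.0027]
orientation: [0.357, 3.121, 0.001]
contact_force: [-1.1, 0.1, 5.4]
grip_width: 0.0234
gripper_force: 29.1
avg [0.4704 0.0155 0.0027] std [0. 0. 0.]
t 26.75 tcp [0.4704 0.0155 0.0027] yaw 76.94329763863081 dp [-0.1193 -0.3809 -0.0725] rot [ 0.0006  0.0004 -0.    ]
```

```bash
python3 -m handwheel '[{"dp":[0,0,-0.05],"delta_rot":[0,0,0]},{"dp":[0,-0.02,-0.1],"delta_rot":[0,0,0]},{"dp":[-0.119,-0.381,-0.1],"delta_rot":[0,0,0]},{"dp":[-0.119,-0.381,-0.1],"delta_rot":[0,0,0]},{"dp":[-0.119,-0.381,-0.1],"delta_rot":[0,0,0]},{"dp":[-0.119,-0.381,-0.1],"delta_rot":[0,0,0]},{"dp":[-0.119,-0.381,-0.1],"delta_rot":[0,0,0]},{"dp":[-0.119,-0.381,-0.1],"delta_rot":[0,0,0]},{"dp":[-0.119,-0.381,-0.1],"delta_rot":[0,0,0]},{"dp":[-0.119,-0.381,-0.072],"delta_rot":[0,0,0]},{"dp":[-0.119,-0.381,-0.072],"delta_rot":[0,0,0]},{"dp":[-0.119,-0.381,-0.072],"delta_rot":[0,0,0]}]' 
python3 - <<'E'
from h import *
p=avg(4);f=grab('wrist','w11.png');go(.5005,-.3825,.0177); print(status.get_obs()['grip_width'])
print(proj(f,[.5005,-.3825,.015])); print(sil(f,p[:2],p[2]-.0027,.013,(.016,.020),.026))
c=cv2.resize(f['img'][180:330,220:420],None,fx=4,fy=4,interpolation=cv2.INTER_CUBIC);cv2.imwrite('pics/w11c.png',c)
E
```

```text
clock: 28.25
tcp_pos: [0.5003, -0.382, 0.0748]
orientation: [-0.356, -3.121, -0.0]
contact_force: [-0.3, -0.2, 0.4]
grip_width: 0.0235
gripper_force: 29.6
avg [ 0.5006 -0.3825  0.0752] std [0.     0.0001 0.0001]
t 28.5 tcp [ 0.5004 -0.3827  0.0751] yaw 76.966477602776 dp [0.     0.0002 0.0574] rot [-0.0003  0.0012  0.    ]
0.023355044923258336
[320.2536 211.904 ]
[294.2007 346.666  243.2463 293.468 ]
```

View pics/w11c.png

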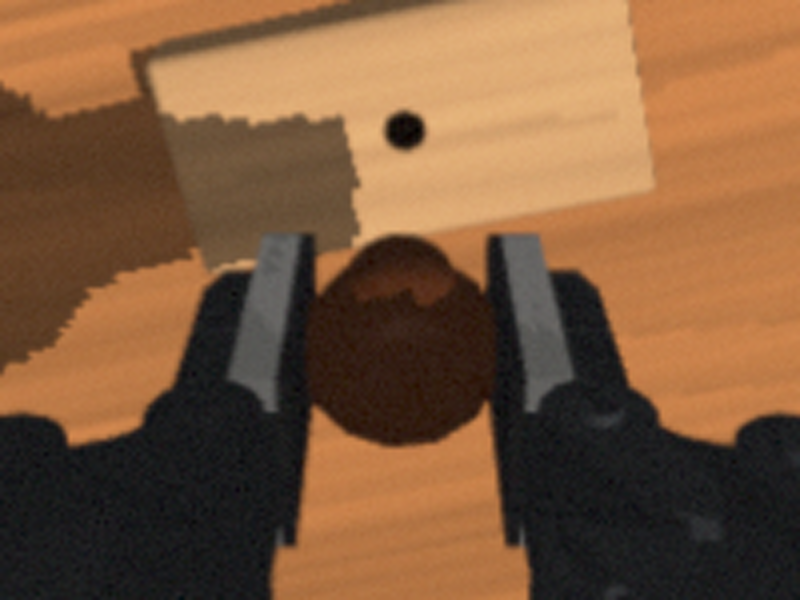

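Hole S is at (321.3,212.5), about 1 px from the prediction, and the knob sits under the TCP. Lowering with that correction.

```bash
python3 -m handwheel '[{"dp":[-0.0005,0.001,0.025],"delta_rot":[0,0,0]},{"dp":[-0.0005,0.001,0.045],"delta_rot":[0,0,0]},{"dp":[-0.0005,0.001,0.053],"delta_rot":[0,0,0]},{"dp":[-0.0005,0.001,0.053],"delta_rot":[0,0,0]},{"dp":[-0.0005,0.001,0.053],"delta_rot":[0,0,0]}]' 
python3 -c "
from h import *
avg(4);go(.5012,-.3818,.0177)"
```

```text
clock: 29.12
tcp_pos: [0.501, -0.3823, 0.0219]
orientation: [0.357, 3.12, -0.001]
contact_force: [0.3, -0.5, -0.9]
grip_width: 0.0236
gripper_force: 29.6
avg [ 0.501  -0.3822  0.022 ] std [0.     0.0001 0.0001]
t 29.325 tcp [ 0.501  -0.3821  0.0219] yaw 76.94479426695568 dp [-0.0001  0.0003  0.0042] rot [-0.0003  0.0009  0.    ]
```

```bash
python3 -m handwheel '[{"dp":[0,0.0003,0.003],"delta_rot":[0,0,0]},{"dp":[0,0.0003,0.004],"delta_rot":[0,0,0]},{"dp":[0,0.0003,0.0047],"delta_rot":[0,0,0]},{"dp":[0,0.0003,0.0047],"delta_rot":[0,0,0]}]' 
python3 -c "
from h import *
go(.5012,-.3818,.0177)"
```

```text
clock: 29.82
tcp_pos: [0.5011, -0.3816, 0.0177]
orientation: [0.357, 3.12, 0.001]
contact_force: [-1.9, 2.9, 10.8]
grip_width: 0.0232
gripper_force: 30.3
t 29.825 tcp [ 0.5011 -0.3816  0.0177] yaw 76.94090270262559 dp [-0.0002 -0.0002 -0.    ] rot [ 0.0006  0.0008 -0.    ]
```

```bash
python3 -m handwheel '[{"dp":[0,0,0],"delta_rot":[0,0,0]},{"dp":[0,0,0],"delta_rot":[0,0,0]},{"dp":[0,0,0],"delta_rot":[0,0,0]},{"dp":[0,0,0],"delta_rot":[0,0,0]},{"dp":[0,0,-0.03],"delta_rot":[0,0,0]},{"dp":[0,0,-0.09],"delta_rot":[0,0,0]},{"dp":[0,0,-0.145],"delta_rot":[0,0,0]},{"dp":[0,0,-0.145],"delta_rot":[0,0,0]},{"dp":[0,0,-0.145],"delta_rot":[0,0,0]}]' 1
python3 - <<'E'
from h import *
f=grab('wrist','w12.png'); print(sil(f,(.5012,-.3818),.015,.013,(.016,.020),.026)); s=grab('scene','s12.png')['img']
z=lambda i:cv2.resize(i,(400,480),interpolation=cv2.INTER_CUBIC)
cv2.imwrite('pics/m12.png',np.hstack([z(f['img'][130:250,270:370]),cv2.resize(s[90:330,160:560],(400,240))[:, :].repeat(2,0) if 0 else np.vstack([cv2.resize(s[90:330,160:560],(400,240)),np.zeros((240,400,3),np.uint8)])]))
E
```

```text
clock: 30.95
tcp_pos: [0.5006, -0.381, 0.161]
orientation: [-0.357, -3.121, -0.001]
contact_force: [0.6, 0.3, -0.8]
grip_width: 0.0853
gripper_force: 0.0
[305.7156 332.708  173.2855 200.2873]
```

View pics/m12.png

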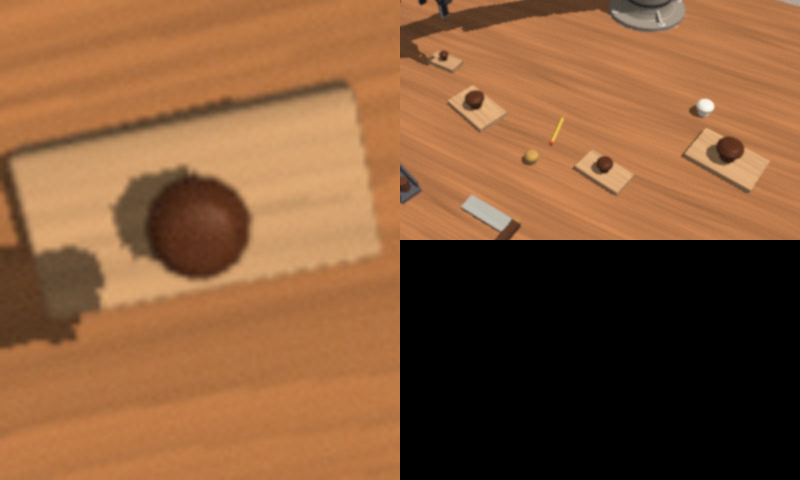

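The S knob is centred, (319.6,186.8) against the modelled (319.2,186.8). The scene view shows all four knobs upright on their fronts, with the white and brass knobs where they were.

```bash
python3 -c "
from bench import r
print(r.hand_in())"
```

```text
the job is handed in; nothing more can be done
None
```

All four walnut knobs stand upright on the fronts that match them by size, each within about 1 mm of its hole by the wrist-camera check; the job was handed in at about 31 s on the robot's clock, with no verdict returned.

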